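# Close the hull joint of a model launch and hold it with the pressing pen

### The job

Slide the loose front half of the model boat along the building jig until it is butted flush against the fixed rear half, and let go of it. Then take the blue sprung pressing pen out of its stand and press its rubber tip gently on the yellow dot on the front half, with the pen square to the sloping deck, until the sprung plunger has gone in about half-way; finish while still holding the pen pressed there so that the joint can set. Do not press hard, and leave the paint jar, the cutters and the model plane where they are.

Things in the scene. Friction and masses are not known exactly. Their poses are not given: they have to be found in the camera images.
- seam (a point): Foot of the fixed rear half's joint face, on the jig's channel floor. x: along the channel towards the front half, z up. Jig: plywood, 96 mm wide, 12 mm thick, from 125 mm behind to 185 mm ahead of this point, on its top; rails 6 mm high, 7 wide, 52 apart. Rear half (red and grey): 115 long, 50 wide, 58 high; white cabin from 45 mm behind the joint, 23 mm above the deck.
- bow_mid (a point): Grasp point of the loose front half (red and grey, about 120 g), 33 mm ahead of its joint face, 29 mm above its underside, midway between upright parallel sides 50 mm apart. x to the bow's tip, z up. 112 mm long, straight for 66 mm, then tapering; deck 58 mm high at the joint, falling 15 degrees to the tip. Stands in the channel, 1 mm play each side, 15 to 40 mm from the rear half.
- bow_joint (a point): Middle of the bottom edge of the front half's joint face (same axes as bow_mid). The joint is closed when this point meets seam.
- dot (a point): Centre of the yellow dot (12 mm across, black edge) on the front half's deck, 36 mm ahead of its joint face and 48.4 mm above its underside. z: outward normal of the sloping deck (15 degrees from vertical, leaning towards the tip of the bow); x runs down the slope towards the tip.
- pen_grip (a point): Middle of the grip of the loose pressing pen (about 80 g): round blue barrel 22 mm in diameter, from 33 mm below this point (there a 32 mm wide, 5 mm thick aluminium collar) to 30 mm above it. z along the pen, away from its tip. It starts upright in the stand, collar resting on the stand's top, this point 93 mm above the table; its thin end reaches 46 mm into the hole.
- pen_tip (a point): Lowest point of the rounded rubber tip (10 mm across) at the end of the pen's sprung plunger, 84 mm below pen_grip with the plunger fully out. Same axes as the pen.
- plunger (a joint): How far the sprung plunger is pushed into the pen: 0 fully out, 0.012 (m) fully in. It takes 1.6 N to begin to move and 5.8 N to be fully in; half-way is about 0.006 and 3.7 N.
- stand_top (a point): Mouth of the hole in the fixed wooden stand, a block 70 x 70 mm and 55 mm high (this point at its top, centre). The hole is 21 mm wide, 52 mm deep; draw the pen straight up by at least 50 mm to clear it.
- paint_jar: Bystander: small paint jar with green cap, 36 mm across, 42 mm high; origin under its centre. It may stand on either side, where the stand is not.
- cutters: Bystander: side cutters with blue handles, about 120 mm long, lying on the table; origin under the middle.
- plane: Bystander: white model plane, span 150 mm, lying on the table; origin under the middle.
Things that resemble listed ones, but are neither listed nor needed, are in the scene too. What is meant by the part that bears pen_grip is not red, and is the smaller of those in its own colour.

How it is judged:
By the outcome, as a careful person would: the job done as asked, in the order asked, and still so for the second after the job is handed in, while the arm keeps its last pose, push and grip.
It also fails if it takes over 58 s, if anything falls off the work surface, if the arm or the gripper's body presses on something with over 40 N, if the wrist force passes 120 N, or if a joint passes its speed limit or range.

### The arm

A 6-joint arm with a two-finger parallel gripper is mounted at the origin on the work surface. World frame = base frame: x ahead of the robot, y to its left, z up, the work surface at z = 0. Lengths are in mm, angles in degrees, forces in N, time in s.
With the tool pointing down it reaches from about 275 to 825 mm from the base axis. Payload 4.9 kg.
Tool frame: the origin (TCP) lies at the very end of the fingers, on their centre line; the grasp point (between the pads) lies 19 mm behind it; z points along the fingers, y is the line along which they close (so a half turn about z gives the same grasp; the last joint's range is limited). The gripper opens to 85 mm and grips with 20 to 120 N. Pads are 22 mm wide; open, the fingers measure 114 mm over their backs; the gripper's body (76 mm by 85 mm) begins 54 mm behind the grasp point. The pads swing forward as they close: fully open they stand 13 mm farther back than shut.
Start: joints at [-82.231, 18.69, -11.035, 60.275, 0, 82.311], TCP at [146.608, -530.118, 231.281] pointing down, gripper open.
Joint ranges: [-152.03, 152.03], [-55.5, 102.48], [-74.3, 77.21], [-110.64, 120.58], [-84.22, 78.4], [-180, 180]. Speed limits (degrees/s): [147.25, 147.25, 180, 180, 180, 180].

### API

Orientations are given as a 3x3 rotation matrix whose columns are the frame's x, y, z axes.
In Python, from bench import r gives the robot as it stands.
- The arm moves only by the shell command python3 -m creep 'ROWS' [OPENING]. ROWS is JSON, a list of rows, each an object with "dp": the shift along the tool's x, y, z as a fraction of full scale, a list of three; "yaw": the turn about the tool's z as a fraction of full scale. In form: [{"dp": [x, y, z], "yaw": yaw}, ...]. A call has 1 to 12 rows; each row is the pose to reach, as a shift and turn from the pose commanded when the call began, along the tool's axes at that moment, turning the shorter way round; what a row does not reach only later rows make up. Full scale, the value 1, is 1000 mm for a shift and 180 degrees for a turn. A row lasts 1/8 s, in which the tool goes at most 62.5 mm and 10.7 degrees, less where a joint would pass 70% of its speed; a pose out of reach is approached as far as the arm can. A call with a number of a shift or a turn outside -1 to 1 is refused whole. A call with a gripper value outside its range is refused whole. OPENING is the gripper command: -1 is fully open, 1 is shut, values between are in proportion, set as the call begins (- or left out, the last holds). The fingers move at their own pace and stop on an object; the grip force is fixed at half the most. Time passes only in rows, so rows that repeat a pose let the fingers close. It gives the time, the measured TCP pose, the force, the opening and the grip force at its end, in the units of the state.
- r.sense(): the state, without advancing time (a new reading comes with each control period).
- r.capture(name): name is "side" or "top"; returns a dict with "pixels" (384x512x3 uint8, red, green, blue), "depth" (384x512 float32, mm along the optical axis (not along the pixel's ray), 0 where there is no reading), "vfov" (degrees; the focal length in pixels is half the picture's height over the tangent of half this angle, whatever the lens; pixels are square), "cx", "cy" (the principal point, pixels), "cam_to_world" (4x4, takes a point from camera to world coordinates). Camera axes: x right, y down, z forward; pixel columns grow to the right and rows downward; lengths in mm; the calibration is good to about 2 mm. A picture is of the moment at which its call begins.
- r.job_done(): hands the job in; it is judged then, once.
The state is a dict: "t": time; "joint_positions": joint angles; "joint_vel": joint speeds; "effort": joint torques, N m; "tcp_pos": TCP position; "tool_rot": TCP orientation; "force": force on the tool from outside, world axes, zero at the start; "torque": the same for the moment, N m; "finger_gap": opening from 0.0 (shut) to 1.0 (fully open); "grasp_force": force on a finger pad.
Only numpy, scipy, OpenCV 4.12 (cv2) and the standard library are available. Lean on these libraries where they do the work, as an engineer would, in place of code of your own. Each camera call takes 0.05 s, during which the arm holds its last target. There are 200 camera calls.

## Working session

There is one attempt and no reset: what is moved stays moved. The work goes in short steps, Python scripts to look and compute and a shell command to move; the robot and the scene stay as the last step left them, time stands still between calls to the robot, and variables do not carry over. Pictures are saved under pics/ and viewed, at most 10 in all, crops included, and the job is handed in when it is done.

```bash
ls; mkdir -p pics; cat > h.py <<'E'
import numpy as np, cv2, sys
from bench import r
def cap(n):
    c=r.capture(n); np.savez(f'{n}.npz',**c); return c
def load(n): return dict(np.load(f'{n}.npz'))
def foc(c): return c['pixels'].shape[0]/2/np.tan(np.radians(c['vfov'])/2)
def pt(c,u,v,d=None,z=None):
    f=foc(c); T=np.array(c['cam_to_world'])
    ray=np.array([(u-c['cx'])/f,(v-c['cy'])/f,1.])
    if z is not None:
        w=T[:3,:3]@ray; return T[:3,3]+w*(z-T[2,3])/w[2]
    if d is None: d=c['depth'][int(round(v)),int(round(u))]
    return T[:3,:3]@(ray*d)+T[:3,3]
def proj(c,p):
    T=np.array(c['cam_to_world']); q=T[:3,:3].T@(np.array(p,float)-T[:3,3]); f=foc(c)
    return q[0]/q[2]*f+c['cx'],q[1]/q[2]*f+c['cy']
def cloud(c):
    f=foc(c);T=np.array(c['cam_to_world']);h,w=c['depth'].shape
    v,u=np.mgrid[:h,:w]; d=c['depth']
    P=np.stack([(u-c['cx'])/f*d,(v-c['cy'])/f*d,d],-1)@T[:3,:3].T+T[:3,3]
    P[d==0]=np.nan
    return P
def save(img,name): cv2.imwrite('pics/'+name,cv2.cvtColor(img,cv2.COLOR_RGB2BGR))
def crop(c,u0,v0,u1,v1,k,name):
    save(cv2.resize(c['pixels'][v0:v1,u0:u1],None,fx=k,fy=k,interpolation=cv2.INTER_CUBIC),name)
E
python3 - <<'E'
from h import *
for n in('top','side'):
    c=cap(n); save(c['pixels'],n+'0.png'); print(n,c['vfov'],c['cx'],c['cy'],np.round(c['cam_to_world'],3).tolist())
s=r.sense(); print(s)
E
```

```text
pics
top 50.69467593686691 251.80435908704146 191.90733555657528 [[0.021, -0.99, 0.142, 422.625], [-1.0, -0.021, 0.006, 23.506], [-0.003, -0.142, -0.99, 1162.521], [0.0, 0.0, 0.0, 1.0]]
side 49.95580731392265 254.81085469045397 185.22442460627377 [[-0.807, -0.326, 0.492, 42.654], [-0.59, 0.425, -0.686, 774.933], [0.015, -0.844, -0.536, 683.448], [0.0, 0.0, 0.0, 1.0]]
{'t': 0.1, 'joint_positions': array([-8.22306258e+01,  1.87266067e+01, -1.10831754e+01,  6.02778861e+01,
        3.44130529e-04,  8.23115237e+01]), 'joint_vel': array([-0.0765443 , -0.13769787,  0.13742635,  0.04720881, -0.06535896,
        0.04492919]), 'effort': array([ 1.91142426e-03, -4.44238508e+01,  2.63038713e+01,  7.86560064e-03,
       -6.36173226e-06,  7.26131049e-06]), 'tcp_pos': array([ 146.53972967, -529.58678353,  230.61331117]), 'tool_rot': array([[ 9.63826808e-01,  2.66529255e-01, -2.00896919e-04],
       [ 2.66529247e-01, -9.63825638e-01,  1.51686550e-03],
       [ 2.10659429e-04, -1.51554054e-03, -9.99998829e-01]]), 'force': array([-0.6666501 ,  0.6929067 , -0.51345003]), 'torque': array([-0.03430272,  0.02637558,  0.00933419]), 'grasp_force': 0.0, 'finger_gap': 0.9978619931665168}
```

View pics/top0.png

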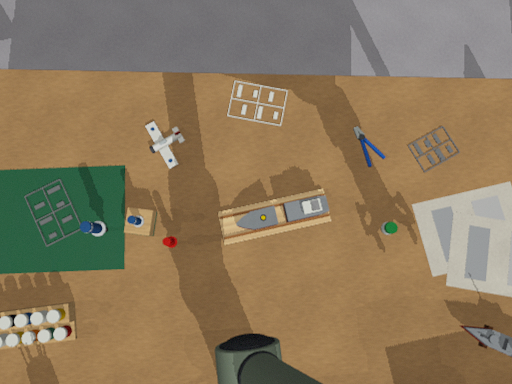

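View pics/side0.png

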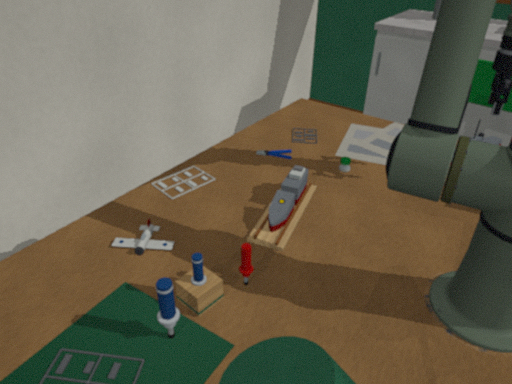

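The top view shows the boat in its jig, with the rear half at (308,207), the loose front half at (258,217) and the dot at (263,217). The stand is at (140,221). Three things could be taken for the pen:
- the small blue pen in the wooden stand: top (135,220), side (197,268)
- a larger blue pen on the green mat: top (92,228), side (166,300)
- a red pen: top (170,241), side (246,260)

The description (not red, the smaller of the blue ones, in the stand) picks the one in the stand. I'll check it in a close crop.

```bash
python3 - <<'E'
from h import *
t=load('top'); s=load('side')
a=cv2.resize(t['pixels'][180:250,80:340],None,fx=3,fy=3,interpolation=cv2.INTER_CUBIC)
b=cv2.resize(s['pixels'][150:345,150:330],None,fx=1.8,fy=1.8,interpolation=cv2.INTER_CUBIC)
im=np.zeros((a.shape[0]+b.shape[0],a.shape[1],3),np.uint8); im[:a.shape[0]]=a; im[a.shape[0]:,:b.shape[1]]=b
# second: top closeup of stand
k=cv2.resize(t['pixels'][195:245,110:180],None,fx=6,fy=6,interpolation=cv2.INTER_CUBIC)
im[a.shape[0]:a.shape[0]+k.shape[0],330:330+k.shape[1]]=k
save(im,'crop1.png'); print(im.shape)
P=cloud(t)
# boat/jig fit
X=P.reshape(-1,3); 
for n,(lo,hi,u0,v0,u1,v1) in {'stand':(48,60,120,200,165,245),'pen':(100,135,115,205,160,245),'rear':(50,66,280,185,330,225),'cabin':(72,90,280,185,340,225),'bow':(40,75,225,195,285,240),'jig':(6,22,210,180,340,250)}.items():
    Q=P[v0:v1,u0:u1].reshape(-1,3); Q=Q[(Q[:,2]>lo)&(Q[:,2]<hi)]
    if len(Q)<5: print(n,len(Q)); continue
    (cx,cy),(w,h),ang=cv2.minAreaRect(Q[:,:2].astype(np.float32)); print(n,len(Q),np.round(Q.mean(0),1),np.round([cx,cy,w,h,ang],1),np.round(np.percentile(Q[:,2],[5,50,95]),1))
E
```

```text
(561, 780, 3)
stand 532 [495.6 337.7  54.6] [496.2 340.6  71.3  69.8  84.4] [50.8 54.6 58.3]
pen 78 [495.6 338.3 118.8] [495.9 340.   20.6  21.    2.3] [103.8 121.1 125.3]
rear 46 [532.4 -99.8  62. ] [ 541.9 -117.4   49.8  114.5   14.2] [52.2 64.2 65.8]
cabin 265 [ 542.9 -124.5   82. ] [ 542.9 -118.8   45.3  109.    15.2] [72.5 83.1 89. ]
bow 647 [510.6   9.3  56.6] [511.8   4.4  49.9 140.2  13.9] [43.7 56.7 68.4]
jig 2180 [513.5 -12.7  12.8] [520.3 -33.9 174.6 318.7   1.2] [ 8.2 12.3 19. ]
```

View pics/crop1.png

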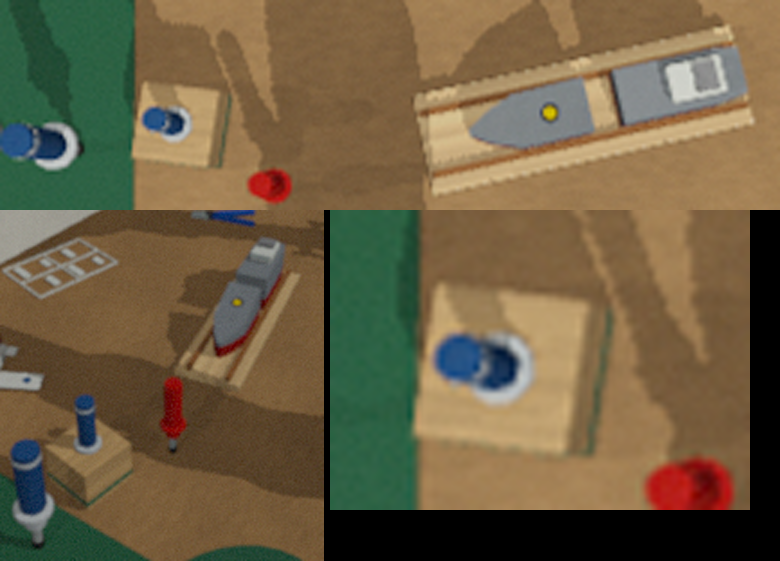

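The crop confirms it: the small blue pen stands in the wooden stand, the larger blue one is on the mat, and the red one is beside it. Next I'll measure the boat's axis, the dot and the gap.

```bash
python3 - <<'E'
from h import *
t=load('top'); s=load('side'); P=cloud(t)
def dot(c,box):
    u0,v0,u1,v1=box; im=c['pixels'][v0:v1,u0:u1].astype(int); m=(im[...,0]>150)&(im[...,1]>120)&(im[...,2]<90)
    v,u=np.nonzero(m); return u.mean()+u0,v.mean()+v0,len(u)
dt=dot(t,(240,205,285,232)); ds=dot(s,(270,190,300,215))
print('dot',dt,pt(t,*dt[:2],z=60.4),pt(t,*dt[:2]),ds,pt(s,*ds[:2],z=60.4),pt(s,*ds[:2]))
m=np.zeros(P.shape[:2],bool); m[180:255,205:345]=True
hm=lambda lo,hi:(m&(P[...,2]>lo)&(P[...,2]<hi))
# jig: largest component of z>6
n,l,st,_=cv2.connectedComponentsWithStats((m&(P[...,2]>6.5)).astype(np.uint8)); k=1+np.argmax(st[1:,4]); 
Q=P[l==k]; R=cv2.minAreaRect(Q[:,:2].astype(np.float32)); print('jig rect',R)
g=m&(P[...,2]>45)
n,l,st,ce=cv2.connectedComponentsWithStats(g.astype(np.uint8))
for k in range(1,n):
    if st[k,4]>60:
        Q=P[l==k]; print('comp',st[k],cv2.minAreaRect(Q[:,:2].astype(np.float32)),np.percentile(Q[:,2],[5,50,95]))
        # axis by jig dir
(c0,(w,h),a)=R; a=np.radians(a); d=np.array([np.cos(a),np.sin(a)]); 
if w<h: d=np.array([-d[1],d[0]])
if d[1]<0:d=-d
nrm=np.array([-d[1],d[0]]); print('axis',d,np.degrees(np.arctan2(d[1],d[0])), 'jig len',w,h)
D=pt(t,*dt[:2],z=60.4)[:2]; sm=np.array(c0)-30*d; print('seam est from jig',sm,'dot along',(D-sm)@d,'lat',(D-sm)@nrm)
for k in range(1,n):
    if st[k,4]>60:
        Q=P[l==k][:,:2]; al=(Q-sm)@d; la=(Q-sm)@nrm; print('along',np.percentile(al,[0,1,50,99,100]),'lat',np.percentile(la,[1,50,99]))
for n,z in(('top',123),):
    pass
T=pt(t,133.5,0,z=0)
im=t['pixels'][205:240,118:150].astype(int); b=(im[...,2]>im[...,0]+50)
Q=P[205:240,118:150]; q=Q[b&(Q[...,2]>119)]; print('pen cap',len(q),q.mean(0),q.min(0),q.max(0))
PS=cloud(s); im=s['pixels'].astype(int); b=(im[...,2]>im[...,0]+50); b[:, :185]=0; b[:,215:]=0; b[:240]=0;b[300:]=0
q=PS[b]; q=q[q[:,2]>118]; print('pen side',len(q),q.mean(0),np.nanmin(q,0),np.nanmax(q,0))
E
```

```text
dot (np.float64(262.6829268292683), np.float64(218.78048780487805), 41) [507.9492035   -0.90285974  60.4       ] [508.15352434  -0.96130958  57.76080629] (np.float64(284.1666666666667), np.float64(201.83333333333334), 6) [504.70160185  -4.49850061  60.4       ] [504.47270748  -4.1123769   60.70865233]
jig rect ((521.5396118164062, -33.16618347167969), (96.2777099609375, 309.91510009765625), 13.826255798339844)
comp [284 195  45  27 797] ((542.1136474609375, -118.22633361816406), (50.10835647583008, 115.81024932861328), 13.748854637145996) [65.22455009 70.59632304 89.35521741]
comp [241 205  37  24 586] ((509.8993835449219, 12.285430908203125), (49.85788345336914, 98.17713928222656), 13.888962745666504) [46.60929973 58.01352    68.46395804]
axis [-0.23897845  0.97102487] 103.82625579833984 jig len 96.2777099609375 309.91510009765625
seam est from jig [528.70896546 -62.29692957] dot along 64.57630451345523 lat 5.486385210452964
along [-1.15430111e+02 -1.13933023e+02 -5.37246859e+01  1.38717755e-03
  4.26555881e-01] lat [-24.39217337   1.29489096  25.1093007 ]
along [ 27.83601586  28.58402686  69.96819319 121.64393488 125.99654486] lat [-24.05043074   0.36574388  25.0166885 ]
pen cap 37 [494.78439014 338.97971141 122.67092908] [487.4729909  331.09719817 119.79381866] [503.2791103  347.0827281  125.87882908]
pen side 52 [493.45179384 339.91714331 122.8896842 ] [484.90585305 330.89958488 120.3891116 ] [503.29784402 349.89466337 124.96457018]
```

```bash
cat >> h.py <<'E'
d=np.array([np.cos(np.radians(103.83)),np.sin(np.radians(103.83)),0]); nr=np.array([-d[1],d[0],0]); seam=np.array([528.7,-62.3,12.])
def go(p,phi=103.83,say=True):
    s=r.sense(); R=s['tool_rot']; dl=R.T@(np.array(p)-s['tcp_pos']); a=np.degrees(np.arctan2(R[1,0],R[0,0]))
    print('from',np.round(s['tcp_pos'],1),'t',s['t'],'dp',np.round(dl/1000,4),'yaw',round(-((phi-a+180)%360-180)/180,4),'F',np.round(s['force'],1),'gap',s['finger_gap'],'gf',s['grasp_force'])
E
python3 - <<'E'
from h import *
b=seam+61.2*d; b[:2]+= 0.4*nr[:2]; print('bow_mid',b)
go([b[0],b[1],130])
t=load('top'); print('red',pt(t,170,241,z=40),'big',pt(t,92,228,z=80))
E
```

```text
bow_mid [513.68223143  -2.9698506   12.        ]
from [ 146.5 -529.6  230.6] t 0.1 dp [ 0.4942 -0.4096  0.1013] yaw -0.491 F [-0.7  0.7 -0.5] gap 0.9978619931665168 gf 0.0
red [442.95715271 252.54200237  40.        ] big [472.20276605 454.24897014  80.        ]
```

```bash
python3 -m creep '[{"dp":[0.494,-0.41,0.06],"yaw":-0.491},{"dp":[0.494,-0.41,0.06],"yaw":-0.491},{"dp":[0.494,-0.41,0.06],"yaw":-0.491},{"dp":[0.494,-0.41,0.06],"yaw":-0.491},{"dp":[0.494,-0.41,0.06],"yaw":-0.491},{"dp":[0.494,-0.41,0.06],"yaw":-0.491},{"dp":[0.494,-0.41,0.06],"yaw":-0.491},{"dp":[0.494,-0.41,0.06],"yaw":-0.491},{"dp":[0.494,-0.41,0.06],"yaw":-0.491},{"dp":[0.494,-0.41,0.06],"yaw":-0.491},{"dp":[0.494,-0.41,0.1],"yaw":-0.491},{"dp":[0.494,-0.41,0.1],"yaw":-0.491}]' -1; python3 - <<'E'
from h import *
go([513.7,-3,26])
E
```

```text
t: 1.6
tcp_pos: [511.1, -1.5, 128.3]
tool_rot: [[-0.242, 0.97, -0.007], [0.97, 0.242, 0.001], [0.002, -0.006, -1.0]]
force: [-0.9, 0.6, 0.1]
finger_gap: 0.998
grasp_force: 0.0
from [511.1  -1.5 128.3] t 1.6 dp [-0.0023  0.0028  0.1023] yaw 0.001 F [-0.9  0.6  0.1] gap 0.9980794248292791 gf 0.0
```

```bash
python3 -m creep '[{"dp":[-0.001,0.002,0.04],"yaw":0},{"dp":[-0.001,0.002,0.075],"yaw":0},{"dp":[-0.001,0.002,0.1],"yaw":0},{"dp":[-0.001,0.002,0.1],"yaw":0},{"dp":[-0.001,0.002,0.1],"yaw":0}]' ; python3 - <<'E'
from h import *
go([513.7,-3,26])
c=cap('top'); s=cap('side')
a=cv2.resize(c['pixels'][170:260,205:345],None,fx=4,fy=4,interpolation=cv2.INTER_CUBIC)
save(a,'grasp.png')
E
```

```text
t: 2.22
tcp_pos: [516.4, -4.6, 32.7]
tool_rot: [[-0.238, 0.971, 0.002], [0.971, 0.238, -0.0], [-0.001, 0.001, -1.0]]
force: [-0.8, -0.6, 0.1]
finger_gap: 1.002
grasp_force: 0.0
from [516.4  -4.6  32.7] t 2.225 dp [ 0.0022 -0.0023  0.0067] yaw -0.0003 F [-0.8 -0.6  0.1] gap 1.0015702881037845 gf 0.0
```

View pics/grasp.png

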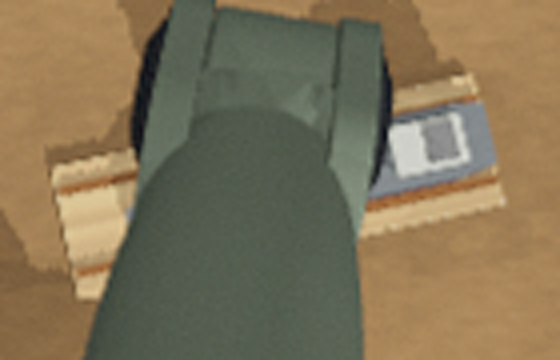

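The arm covers the bow from above, and the jig and cabin are undisturbed. I'll rely on the TCP pose, correct slightly and close.

```bash
python3 -m creep '[{"dp":[0.001,-0.002,0.006],"yaw":0},{"dp":[0.001,-0.002,0.006],"yaw":0},{"dp":[0.001,-0.002,0.006],"yaw":0}]'; python3 -m creep '[{"dp":[0,0,0],"yaw":0},{"dp":[0,0,0],"yaw":0},{"dp":[0,0,0],"yaw":0},{"dp":[0,0,0],"yaw":0},{"dp":[0,0,0],"yaw":0},{"dp":[0,0,0],"yaw":0}]' 1; python3 - <<'E'
from h import *
go([513.7,-3,26])
E
```

```text
t: 2.7
tcp_pos: [513.4, -3.2, 25.4]
tool_rot: [[-0.239, 0.971, -0.0], [0.971, 0.239, -0.0], [-0.0, -0.0, -1.0]]
force: [0.0, 0.1, 0.1]
finger_gap: 1.004
grasp_force: 0.0
t: 3.45
tcp_pos: [513.7, -3.3, 25.5]
tool_rot: [[-0.239, 0.971, 0.001], [0.971, 0.239, -0.0], [-0.0, 0.0, -1.0]]
force: [-0.7, -0.5, 5.6]
finger_gap: 0.581
grasp_force: 62.6
from [513.7  -3.3  25.5] t 3.45 dp [ 0.0003  0.0001 -0.0005] yaw 0.0 F [-0.7 -0.5  5.6] gap 0.5806053445413637 gf 62.64906713258824
```

Gripped at about 50 mm. Now I'll slide towards the seam along tool −x.

```bash
python3 -m creep '[{"dp":[-0.006,0,0],"yaw":0},{"dp":[-0.012,0,0],"yaw":0},{"dp":[-0.018,0,0],"yaw":0},{"dp":[-0.024,0,0],"yaw":0},{"dp":[-0.024,0,0],"yaw":0}]'; python3 -m creep '[{"dp":[-0.001,0,0],"yaw":0},{"dp":[-0.002,0,0],"yaw":0},{"dp":[-0.003,0,0],"yaw":0},{"dp":[-0.003,0,0],"yaw":0}]'; python3 -m creep '[{"dp":[-0.001,0,0],"yaw":0},{"dp":[-0.001,0,0],"yaw":0}]'
```

```text
t: 4.08
tcp_pos: [519.6, -26.3, 25.5]
tool_rot: [[-0.239, 0.971, 0.001], [0.971, 0.239, 0.001], [0.001, 0.001, -1.0]]
force: [-0.6, 2.6, 5.4]
finger_gap: 0.571
grasp_force: 62.7
t: 4.58
tcp_pos: [520.0, -28.3, 25.6]
tool_rot: [[-0.24, 0.971, 0.0], [0.971, 0.24, 0.003], [0.003, 0.001, -1.0]]
force: [-0.8, 4.3, 7.0]
finger_gap: 0.579
grasp_force: 63.1
t: 4.82
tcp_pos: [520.2, -29.2, 25.6]
tool_rot: [[-0.24, 0.971, 0.0], [0.971, 0.24, 0.003], [0.003, 0.001, -1.0]]
force: [-1.7, 3.8, 6.3]
finger_gap: 0.581
grasp_force: 63.1
```

```bash
python3 -m creep '[{"dp":[-0.001,0,0],"yaw":0},{"dp":[-0.001,0,0],"yaw":0}]'; python3 -m creep '[{"dp":[-0.001,0,0],"yaw":0},{"dp":[-0.001,0,0],"yaw":0}]'
```

```text
t: 5.08
tcp_pos: [520.4, -30.0, 25.6]
tool_rot: [[-0.24, 0.971, 0.0], [0.971, 0.24, 0.003], [0.003, 0.001, -1.0]]
force: [-0.8, 5.2, 7.3]
finger_gap: 0.578
grasp_force: 63.1
t: 5.32
tcp_pos: [520.4, -30.0, 25.6]
tool_rot: [[-0.24, 0.971, 0.0], [0.971, 0.24, 0.005], [0.005, 0.001, -1.0]]
force: [-1.7, 8.5, 7.7]
finger_gap: 0.58
grasp_force: 63.2
```

```bash
python3 -m creep '[{"dp":[-0.001,0,0],"yaw":0},{"dp":[-0.001,0,0],"yaw":0},{"dp":[-0.001,0,0],"yaw":0}]'
```

```text
t: 5.7
tcp_pos: [520.4, -29.9, 25.6]
tool_rot: [[-0.241, 0.971, -0.0], [0.971, 0.241, 0.007], [0.007, 0.002, -1.0]]
force: [-1.8, 10.6, 9.5]
finger_gap: 0.578
grasp_force: 63.4
```

Contact: TCP stopped at y = −30 while the push rose to 10 N, after 27.5 mm of travel (28 measured). Release and rise.

```bash
python3 -m creep '[{"dp":[0,0,0],"yaw":0},{"dp":[0,0,0],"yaw":0},{"dp":[0,0,0],"yaw":0},{"dp":[0,0,0],"yaw":0},{"dp":[0,0,0],"yaw":0}]' -1; python3 -m creep '[{"dp":[0,0,-0.03],"yaw":0},{"dp":[0,0,-0.08],"yaw":0},{"dp":[0,0,-0.13],"yaw":0},{"dp":[0,0,-0.16],"yaw":0},{"dp":[0,0,-0.16],"yaw":0}]'; python3 - <<'E'
from h import *
go([495.9,340,165])
E
```

```text
t: 6.32
tcp_pos: [520.9, -33.5, 25.2]
tool_rot: [[-0.239, 0.971, -0.0], [0.971, 0.239, -0.0], [-0.0, -0.0, -1.0]]
force: [0.4, 0.2, -0.1]
finger_gap: 1.001
grasp_force: 0.0
t: 6.95
tcp_pos: [522.7, -33.8, 187.9]
tool_rot: [[-0.239, 0.971, 0.005], [0.971, 0.239, -0.001], [-0.002, 0.005, -1.0]]
force: [-0.3, 0.0, 0.1]
finger_gap: 0.999
grasp_force: 0.0
from [522.7 -33.8 187.9] t 6.95 dp [0.3694 0.0632 0.0223] yaw 0.0 F [-0.3  0.   0.1] gap 0.9990515801915837 gf 0.0
```

```bash
python3 -m creep '[{"dp":[0.37,0.063,0.02],"yaw":0},{"dp":[0.37,0.063,0.02],"yaw":0},{"dp":[0.37,0.063,0.02],"yaw":0},{"dp":[0.37,0.063,0.02],"yaw":0},{"dp":[0.37,0.063,0.02],"yaw":0},{"dp":[0.37,0.063,0.02],"yaw":0},{"dp":[0.37,0.063,0.02],"yaw":0},{"dp":[0.37,0.063,0.02],"yaw":0},{"dp":[0.37,0.063,0.02],"yaw":0}]'; python3 - <<'E'
from h import *
go([495.9,340,76])
c=cap('top'); s=cap('side')
a=cv2.resize(c['pixels'][185:245,210:340],None,fx=4.5,fy=4.5,interpolation=cv2.INTER_CUBIC)
b=cv2.resize(s['pixels'][155:255,240:330],None,fx=3,fy=3,interpolation=cv2.INTER_CUBIC)
im=np.zeros((a.shape[0]+b.shape[0],a.shape[1],3),np.uint8); im[:a.shape[0]]=a; im[a.shape[0]:,:b.shape[1]]=b
k=cv2.resize(s['pixels'][200:330,130:270],None,fx=2.1,fy=2.1,interpolation=cv2.INTER_CUBIC)
im[a.shape[0]:a.shape[0]+k.shape[0],280:280+k.shape[1]]=k
save(im,'joint.png')
P=cloud(c); m=np.zeros(P.shape[:2],bool); m[180:255,205:345]=True
g=(m&(P[...,2]>45)); Q=P[g]; al=(Q-seam)@d; la=(Q-seam)@nr
print(np.percentile(al,[0,1,99,100]),np.percentile(la,[1,50,99]))
bm=al>3; print('bow lat',np.percentile(la[(al>3)&(al<60)],[1,50,99]))
for lo in range(-6,7,2): print(lo,np.round(np.median(Q[(al>=lo)&(al<lo+2),2]),1),end=' ')
E
```

```text
t: 8.07
tcp_pos: [493.5, 339.4, 164.7]
tool_rot: [[-0.237, 0.971, -0.001], [0.971, 0.237, -0.001], [-0.001, -0.001, -1.0]]
force: [1.1, 0.2, 0.7]
finger_gap: 1.0
grasp_force: 0.0
from [493.5 339.4 164.7] t 8.075 dp [0.     0.0025 0.0887] yaw -0.0005 F [1.1 0.2 0.7] gap 1.0001864501095514 gf 0.0
[-115.43600886 -112.64265196   89.49064255  101.5609092 ] [-24.27797819   0.89609133  24.9601204 ]
bow lat [-24.8615709    0.13049187  24.57444972]
-6 69.8 -4 69.1 -2 70.4 0 68.3 2 67.8 4 67.9 6 67.5
```

View pics/joint.png

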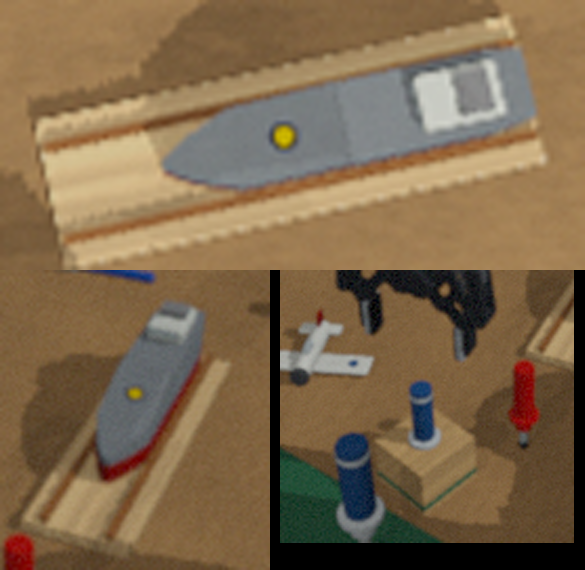

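The joint is closed, with no gap at crop (347,122). The pen still stands in its stand at crop (423,410), and the open gripper is above it. Descend and grip.

```bash
python3 -c "
from h import *
c=load('top'); print(pt(c,272.8,214.8,z=60.4), seam+36*d)"
python3 -m creep '[{"dp":[0,0.001,0.03],"yaw":0},{"dp":[0,0.001,0.06],"yaw":0},{"dp":[0,0.001,0.087],"yaw":0},{"dp":[0,0.001,0.087],"yaw":0},{"dp":[0,0.001,0.087],"yaw":0},{"dp":[0,0.001,0.087],"yaw":0}]'; python3 - <<'E'
from h import *
go([495.9,340,76])
E
```

```text
[519.38378998 -28.26959195  60.4       ] [520.09449126 -27.34366697  12.        ]
t: 8.93
tcp_pos: [495.7, 341.5, 79.9]
tool_rot: [[-0.239, 0.971, 0.002], [0.971, 0.239, 0.001], [0.001, 0.003, -1.0]]
force: [0.0, -0.1, 0.4]
finger_gap: 1.002
grasp_force: 0.0
from [495.7 341.5  79.9] t 8.925 dp [-0.0015 -0.0001  0.0039] yaw -0.0001 F [ 0.  -0.1  0.4] gap 1.0020718141335847 gf 0.0
```

```bash
python3 -m creep '[{"dp":[-0.001,0,0.002],"yaw":0},{"dp":[-0.001,0,0.002],"yaw":0}]'; python3 -m creep '[{"dp":[0,0,0],"yaw":0},{"dp":[0,0,0],"yaw":0},{"dp":[0,0,0],"yaw":0},{"dp":[0,0,0],"yaw":0},{"dp":[0,0,0],"yaw":0},{"dp":[0,0,0],"yaw":0},{"dp":[0,0,0],"yaw":0},{"dp":[0,0,0],"yaw":0}]' 1; python3 - <<'E'
from h import *
go([495.9,340,74])
E
```

```text
t: 9.18
tcp_pos: [494.9, 340.2, 76.6]
tool_rot: [[-0.239, 0.971, 0.0], [0.971, 0.239, 0.0], [0.0, 0.0, -1.0]]
force: [1.1, 0.5, 0.5]
finger_gap: 1.005
grasp_force: 0.0
t: 10.18
tcp_pos: [494.8, 340.3, 76.4]
tool_rot: [[-0.239, 0.971, 0.0], [0.971, 0.239, 0.0], [0.0, 0.0, -1.0]]
force: [-0.0, -0.5, 1.3]
finger_gap: 0.241
grasp_force: 58.5
from [494.8 340.3  76.4] t 10.175 dp [-0.0005  0.001   0.0024] yaw 0.0 F [-0.  -0.5  1.3] gap 0.24143366590085802 gf 58.49216401576996
```

Pen gripped. The moves can't tilt the tool, so the pen has to be turned 15° between the pads. I'll lift it 30 mm, so the thin end stays about 16 mm in the hole, and lever it against the hole's rim along +x (towards the bow tip).

```bash
python3 -m creep '[{"dp":[0,0,-0.01],"yaw":0},{"dp":[0,0,-0.02],"yaw":0},{"dp":[0,0,-0.03],"yaw":0},{"dp":[0,0,-0.03],"yaw":0},{"dp":[0,0,-0.03],"yaw":0}]'; python3 -m creep '[{"dp":[0.003,0,0],"yaw":0},{"dp":[0.006,0,0],"yaw":0},{"dp":[0.006,0,0],"yaw":0}]'; python3 -m creep '[{"dp":[0.002,0,0],"yaw":0},{"dp":[0.004,0,0],"yaw":0},{"dp":[0.004,0,0],"yaw":0}]'
```

```text
t: 10.8
tcp_pos: [494.7, 340.1, 106.3]
tool_rot: [[-0.239, 0.971, -0.0], [0.971, 0.239, -0.0], [-0.0, -0.0, -1.0]]
force: [0.2, 0.7, -1.4]
finger_gap: 0.241
grasp_force: 58.7
t: 11.18
tcp_pos: [493.1, 345.8, 105.9]
tool_rot: [[-0.239, 0.971, -0.0], [0.971, 0.239, -0.001], [-0.001, -0.001, -1.0]]
force: [0.7, -1.4, -0.6]
finger_gap: 0.242
grasp_force: 58.7
t: 11.55
tcp_pos: [492.7, 347.4, 105.9]
tool_rot: [[-0.238, 0.971, 0.001], [0.971, 0.238, -0.006], [-0.006, -0.001, -1.0]]
force: [2.6, -7.8, -0.2]
finger_gap: 0.241
grasp_force: 58.7
```

```bash
python3 -m creep '[{"dp":[0.002,0,0],"yaw":0},{"dp":[0.004,0,0],"yaw":0},{"dp":[0.004,0,0],"yaw":0}]'; python3 -m creep '[{"dp":[0.002,0,0],"yaw":0},{"dp":[0.004,0,0],"yaw":0},{"dp":[0.004,0,0],"yaw":0}]'
```

```text
t: 11.92
tcp_pos: [491.8, 351.1, 105.8]
tool_rot: [[-0.238, 0.971, 0.001], [0.971, 0.238, -0.006], [-0.006, -0.001, -1.0]]
force: [2.8, -8.2, -0.3]
finger_gap: 0.242
grasp_force: 58.9
t: 12.3
tcp_pos: [490.9, 354.9, 105.8]
tool_rot: [[-0.238, 0.971, 0.001], [0.971, 0.238, -0.006], [-0.007, -0.001, -1.0]]
force: [2.8, -7.1, -1.3]
finger_gap: 0.244
grasp_force: 58.8
```

```bash
python3 -m creep '[{"dp":[0.002,0,0],"yaw":0},{"dp":[0.004,0,0],"yaw":0},{"dp":[0.006,0,0],"yaw":0},{"dp":[0.006,0,0],"yaw":0}]'; python3 - <<'E'
from h import *
s=cap('side'); c=cap('top')
a=cv2.resize(s['pixels'][200:310,160:260],None,fx=5,fy=5,interpolation=cv2.INTER_CUBIC)
save(a,'tilt.png')
S=r.sense(); g=S['tcp_pos']+[0,0,19]; print(g)
for ang in(8,12,16):
    ax=d*np.sin(np.radians(ang))+[0,0,np.cos(np.radians(ang))]
    for k in(30,-33,-38): print(ang,k,(np.array(proj(s,g+ax*k))-[160,200])*5)
E
```

```text
t: 12.8
tcp_pos: [489.4, 360.9, 105.5]
tool_rot: [[-0.238, 0.971, 0.001], [0.971, 0.238, -0.006], [-0.006, -0.001, -1.0]]
force: [2.5, -7.0, -3.0]
finger_gap: 0.241
grasp_force: 59.0
[489.41742347 360.8951123  124.57307754]
8 30 [144.21215362 260.42772859]
8 -33 [166.37602889 365.02263526]
8 -38 [168.04265366 372.88770668]
12 30 [141.53425436 264.50723427]
12 -33 [169.12543421 360.5721695 ]
12 -38 [171.19190792 367.76706525]
16 30 [138.91461508 268.83664854]
16 -33 [171.79820544 355.90603479]
16 -38 [174.25194897 362.40307301]
```

View pics/tilt.png

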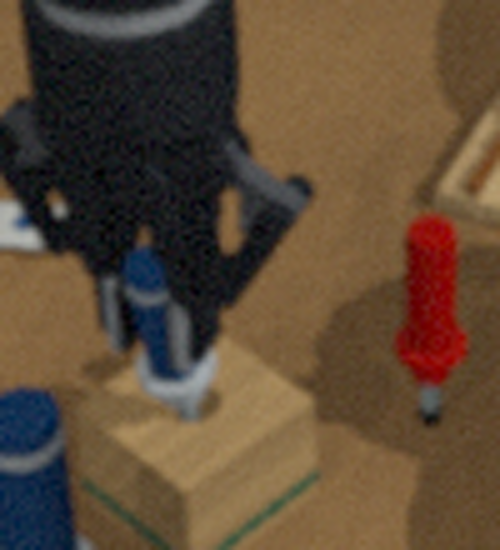

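The pen has turned in the grip and leans the right way: cap at crop (143,260), collar at (177,373). That suggests about 12°. I'll draw it out and measure the angle with the tip visible.

```bash
python3 -m creep '[{"dp":[-0.003,0,-0.01],"yaw":0},{"dp":[-0.003,0,-0.03],"yaw":0},{"dp":[-0.003,0,-0.05],"yaw":0},{"dp":[-0.003,0,-0.05],"yaw":0},{"dp":[-0.003,0,-0.05],"yaw":0}]'; python3 - <<'E'
from h import *
s=cap('side'); c=cap('top')
a=cv2.resize(s['pixels'][190:280,165:245],None,fx=6,fy=6,interpolation=cv2.INTER_CUBIC)
save(a,'tilt2.png')
S=r.sense(); g=S['tcp_pos']+[0,0,19]; print(g)
P=cloud(s); im=s['pixels'].astype(int)
dom=(im[...,2]>im[...,0]+35)&(np.linalg.norm(P[...,:2]-g[:2],axis=-1)<60)&(P[...,2]>g[2]-60)&(P[...,2]<g[2]+50)
Q=P[dom]; print(len(Q)); Q=Q-g
al=Q@d; la=Q@nr; z=Q[:,2]
for lo in range(-45,45,6):
    m=(z>=lo)&(z<lo+6)
    if m.sum(): print(lo+3,m.sum(),np.round(np.percentile(al[m],[5,50,95]),1),np.round(np.percentile(la[m],[5,50,95]),1))
for ang in(9,12,15,18):
    ax=d*np.sin(np.radians(ang))+[0,0,np.cos(np.radians(ang))]
    for k in(30,-33,-38,-84): print(ang,k,np.round((np.array(proj(s,g+ax*(k-2.4)))-[165,190])*6+2.5))
E
```

```text
t: 13.52
tcp_pos: [489.4, 360.9, 155.9]
tool_rot: [[-0.239, 0.971, -0.0], [0.971, 0.239, 0.001], [0.001, -0.0, -1.0]]
force: [-0.2, -0.2, -1.1]
finger_gap: 0.237
grasp_force: 59.3
[489.07131843 360.50136681 174.33595611]
134
-30 5 [1.  2.  3.8] [1.4 5.  7.6]
-24 9 [2.1 4.3 5.3] [-0.   2.7  8.1]
-18 7 [4.6 6.  6.3] [-1.9  1.1  4.8]
-12 8 [ 4.8  6.8 10.7] [-0.2  3.7  9.2]
-6 14 [5.2 7.1 7.9] [-4.9  1.5  5.6]
0 11 [7.1 8.5 9.9] [-3.9  1.6  5.5]
6 11 [ 7.   9.1 10. ] [-5.5  0.8  5. ]
12 11 [ 7.2  9.8 11. ] [-1.4  3.6  6.9]
24 19 [ 3.5 10.4 12.2] [-7.4  2.3  7.5]
30 35 [-2.3  4.5 11.3] [-8.9 -2.5  7.6]
36 2 [11.3 11.6 11.9] [10.4 10.7 10.9]
9 30 [136. 258.]
9 -33 [166. 391.]
9 -38 [168. 401.]
9 -84 [187. 489.]
12 30 [134. 262.]
12 -33 [168. 387.]
12 -38 [171. 396.]
12 -84 [194. 479.]
15 30 [132. 265.]
15 -33 [171. 382.]
15 -38 [174. 391.]
15 -84 [200. 468.]
18 30 [129. 269.]
18 -33 [174. 378.]
18 -38 [177. 386.]
18 -84 [206. 457.]
```

View pics/tilt2.png

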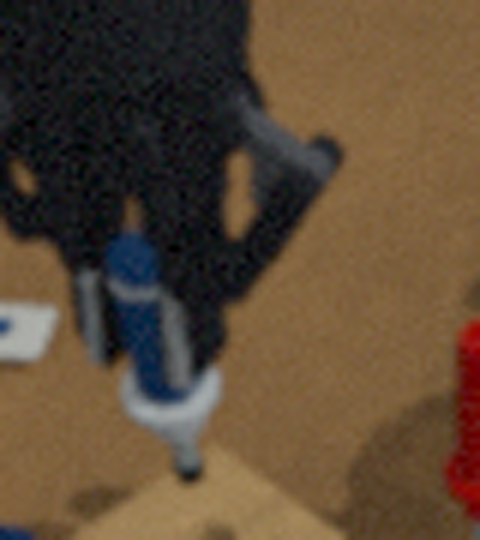

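Cap at crop (132,246), collar (172,398), tip (190,477); this reads about 10–11°. I'll fit a cylinder to several depth frames for a firm number.

```bash
cat > tilt.py <<'E'
from h import *
from scipy.optimize import least_squares
S=r.sense(); g=S['tcp_pos']+[0,0,19]
Q=[]
for _ in range(6):
    s=cap('side'); P=cloud(s); im=cv2.GaussianBlur(s['pixels'],(3,3),0).astype(int)
    v,u=np.mgrid[:384,:512]
    m=(im[...,2]>im[...,0]+35)&(np.linalg.norm(P[...,:2]-g[:2],axis=-1)<45)&(P[...,2]>g[2]-33)&(P[...,2]<g[2]+27)
    Q.append(P[m])
Q=np.vstack(Q)-g; A=np.c_[Q@d,Q@nr,Q[:,2]]
def res(p):
    ax=np.array([np.tan(p[0]),np.tan(p[1]),1]);ax/=np.linalg.norm(ax)
    w=A-[p[2],p[3],0]; return np.linalg.norm(w-np.outer(w@ax,ax),axis=1)-11
f=least_squares(res,[.2,0,0,0],loss='soft_l1',f_scale=1.5)
print(len(A),'tilt along',np.degrees(f.x[0]),'lat',np.degrees(f.x[1]),'off',f.x[2:],'rms',np.sqrt(np.median(f.fun**2)))
C=np.linalg.inv(f.jac.T@f.jac)*2; print('se deg',np.degrees(np.sqrt(C[0,0])))
E
python3 tilt.py
```

```text
576 tilt along 6.7993892385723695 lat 5.27351292116484 off [-2.99671912  0.59235615] rms 0.8302222408301629
se deg 0.36704737496325274
```

```bash
cat >> tilt.py <<'E'
for zl in((-33,27),(-30,18),(-33,10)):
    B=A; A=B[(B[:,2]>zl[0])&(B[:,2]<zl[1])]
    f=least_squares(lambda q:res([q[0],0,q[1],q[2]]),[.2,0,0],loss='soft_l1',f_scale=1.5); print(zl,len(A),'lat0 tilt',np.degrees(f.x[0]),f.x[1:])
    A=B
# image silhouette line: whole pen incl. tip, projected axis fit
E
python3 tilt.py; python3 - <<'E'
from h import *
s=load('side');S=r.sense(); g=S['tcp_pos']+[0,0,19]
P=cloud(s); im=s['pixels'].astype(int)
# tip: dark pixels near predicted, collar: bright
for name,m in (('collar',(im.min(-1)>140)),):
    m=m&(P[...,2]<g[2]-22)&(P[...,2]>g[2]-55)&(np.linalg.norm(P[...,:2]-g[:2],axis=-1)<45)
    q=P[m]-g; print(name,m.sum(),np.round([np.median(q@d),np.median(q@nr),np.median(q[:,2])],1),np.round(np.c_[(q@d).min(),(q@d).max(),(q@nr).min(),(q@nr).max()],1))
m=(P[...,2]>g[2]-95)&(P[...,2]<g[2]-60)&(np.linalg.norm(P[...,:2]-g[:2],axis=-1)<60); m[:, :180]=0;m[:,215:]=0
q=P[m]-g; print('tip',m.sum()); print(np.round(np.c_[q@d,q@nr,q[:,2]],0).tolist()[:60])
E
```

```text
546 tilt along 6.777803201792025 lat 3.3894880137877856 off [-2.95239605  0.12705024] rms 0.7494388895821146
se deg 0.35823834898023077
(-33, 27) 546 lat0 tilt 7.6082780610830945 [-3.13027421  0.68108672]
(-30, 18) 402 lat0 tilt 9.558018811597291 [-2.67428859  0.11441727]
(-33, 10) 375 lat0 tilt 9.633981151907262 [-2.66979303  0.15126283]
collar 40 [ -1.1  10.9 -36. ] [[-16.3   6.7  -5.4  15.2]]
tip 33
[[-12.0, 3.0, -62.0], [-9.0, -2.0, -64.0], [-8.0, 1.0, -62.0], [-10.0, 2.0, -63.0], [-9.0, 5.0, -62.0], [-10.0, 0.0, -67.0], [-11.0, 2.0, -67.0], [-11.0, 4.0, -67.0], [-15.0, 4.0, -70.0], [-15.0, -6.0, -76.0], [-9.0, 0.0, -69.0], [-9.0, 3.0, -68.0], [-12.0, 3.0, -70.0], [-14.0, 4.0, -72.0], [-12.0, -4.0, -76.0], [-11.0, -1.0, -73.0], [-9.0, 2.0, -71.0], [-12.0, 3.0, -73.0], [-13.0, 4.0, -73.0], [-16.0, 5.0, -76.0], [-9.0, -0.0, -75.0], [-10.0, 2.0, -74.0], [-14.0, 1.0, -78.0], [-11.0, 5.0, -74.0], [-16.0, 5.0, -78.0], [-11.0, -2.0, -79.0], [-9.0, 2.0, -76.0], [-12.0, 2.0, -79.0], [-14.0, 3.0, -80.0], [-16.0, 5.0, -81.0], [-10.0, 1.0, -80.0], [-10.0, 3.0, -79.0], [-13.0, 4.0, -81.0]]
```

All the estimates agree on about 9.7°, so 5.3° more is needed, which is about 7 mm beyond the last lever position plus 3 mm of give. Re-insert and lever again.

```bash
python3 -m creep '[{"dp":[0,0,0.02],"yaw":0},{"dp":[0,0,0.04],"yaw":0},{"dp":[0,0,0.05],"yaw":0},{"dp":[0,0,0.05],"yaw":0}]'; python3 -m creep '[{"dp":[0.003,0,0],"yaw":0},{"dp":[0.006,0,0],"yaw":0},{"dp":[0.009,0,0],"yaw":0},{"dp":[0.0095,0,0],"yaw":0},{"dp":[0.0095,0,0],"yaw":0}]';  python3 -m creep '[{"dp":[-0.003,0,-0.01],"yaw":0},{"dp":[-0.003,0,-0.03],"yaw":0},{"dp":[-0.003,0,-0.06],"yaw":0},{"dp":[-0.003,0,-0.06],"yaw":0},{"dp":[-0.003,0,-0.06],"yaw":0}]'; cat > tip.py <<'E'
from h import *
S=r.sense(); g=S['tcp_pos']+[0,0,19]; T=[]
for _ in range(4):
    s=cap('side'); P=cloud(s)
    m=(P[...,2]>g[2]-84)&(P[...,2]<g[2]-60)&(np.linalg.norm(P[...,:2]-g[:2],axis=-1)<50); m[:,:180]&=False
    T.append(P[m]-g)
q=np.vstack(T); z=q[:,2]; 
for lo in(-66,-72,-78,-84):
    m=(z>=lo)&(z<lo+6); print(lo+3,m.sum(),np.round(np.percentile(q[m]@d,[10,50,90]),1),np.round(np.median(q[m]@nr),1))
E
sleep 0; python3 tilt.py; python3 tip.py
```

```text
t: 14.72
tcp_pos: [489.4, 359.6, 105.5]
tool_rot: [[-0.239, 0.971, -0.001], [0.971, 0.239, -0.002], [-0.002, -0.002, -1.0]]
force: [0.4, -2.7, -2.8]
finger_gap: 0.245
grasp_force: 59.3
t: 15.35
tcp_pos: [488.2, 367.5, 106.6]
tool_rot: [[-0.238, 0.971, 0.002], [0.971, 0.238, -0.005], [-0.006, 0.0, -1.0]]
force: [2.7, -7.9, -1.8]
finger_gap: 0.239
grasp_force: 59.7
t: 15.98
tcp_pos: [487.9, 367.3, 166.3]
tool_rot: [[-0.239, 0.971, -0.0], [0.971, 0.239, 0.001], [0.001, 0.0, -1.0]]
force: [-0.2, 0.0, -0.9]
finger_gap: 0.243
grasp_force: 59.7
552 tilt along 5.331213932266116 lat 13.67752868978436 off [-2.82305833 -1.02318063] rms 1.1351304631083117
se deg 0.673703651566893
(-33, 27) 552 lat0 tilt 9.152634661433328 [-4.23901155  3.99426955]
(-30, 18) 272 lat0 tilt 14.240647132036942 [-3.5062382  1.0087423]
(-33, 10) 259 lat0 tilt 14.119226167180779 [-3.52519259  0.99231021]
-63 28 [-18.4 -15.2 -14.3] 2.3
-69 39 [-21.8 -17.5 -15.3] 2.6
-75 46 [-23.1 -18.5 -16.6] 2.6
-81 13 [-22.8 -19.2 -17.6] 2.7
```

```bash
python3 - <<'E'
from h import *
S=r.sense(); g=S['tcp_pos']+[0,0,19]
im=np.mean([cap('side')['pixels'].astype(float) for _ in range(6)],0).astype(np.uint8); s=load('side')
u,v=np.array(proj(s,g)).astype(int); u0,v0=u-35,v-25; print(u0,v0,g)
save(cv2.resize(im[v0:v0+75,u0:u0+75],None,fx=8,fy=8,interpolation=cv2.INTER_CUBIC),'tilt3.png')
for ang in(10,12,14,16,18):
    ax=d*np.sin(np.radians(ang))+[0,0,np.cos(np.radians(ang))]
    print(ang,[(k,np.round((np.array(proj(s,g-3*d+ax*(k-2.4)))-[u0,v0]+.5)*8).tolist()) for k in(30,16,-33,-38,-79)])
E
```

```text
152 215 [488.09626731 366.87318219 185.02921041]
10 [(30, [272.0, 118.0]), (16, [282.0, 159.0]), (-33, [315.0, 295.0]), (-38, [318.0, 308.0]), (-79, [343.0, 413.0])]
12 [(30, [270.0, 121.0]), (16, [281.0, 160.0]), (-33, [317.0, 291.0]), (-38, [321.0, 304.0]), (-79, [348.0, 404.0])]
14 [(30, [268.0, 124.0]), (16, [280.0, 162.0]), (-33, [319.0, 287.0]), (-38, [323.0, 299.0]), (-79, [354.0, 395.0])]
16 [(30, [266.0, 127.0]), (16, [279.0, 163.0]), (-33, [322.0, 283.0]), (-38, [326.0, 295.0]), (-79, [359.0, 386.0])]
18 [(30, [264.0, 130.0]), (16, [278.0, 165.0]), (-33, [324.0, 279.0]), (-38, [329.0, 290.0]), (-79, [364.0, 377.0])]
```

View pics/tilt3.png

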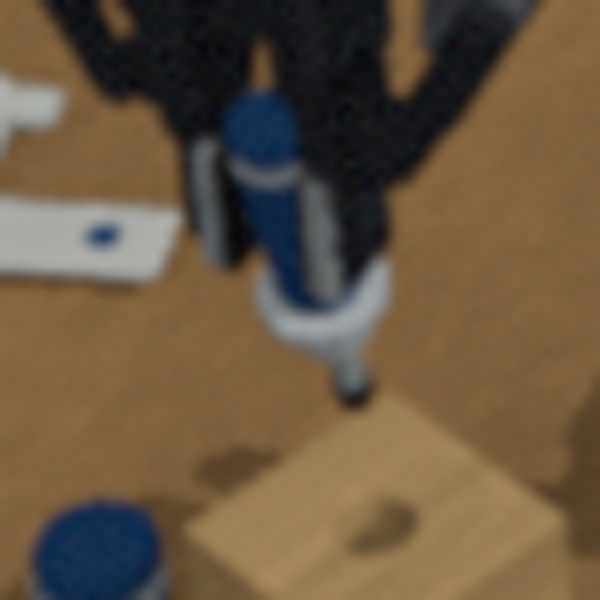

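The tip is at crop (352,390) and the cap at (260,117), which matches a tilt of about 14.5°, so the lean is right. The hole is at (385,523), well clear. Next I'll go to a hover above the dot and compare tip and dot in the same camera.

```bash
python3 - <<'E'
from h import *
p=seam+64.9*d; go([p[0],p[1],146])
s=load('side'); q=pt(s,284.7,196,z=60.4); print('side dot',q,(q-seam)@d,(q-seam)@nr)
E
```

```text
from [488.2 366.9 166.3] t 16.775 dp [-0.3615 -0.0633  0.0203] yaw 0.0 F [-0.4 -0.4 -1.7] gap 0.24343609549189438 gf 59.710662961006165
side dot [518.63851935 -28.85154234  60.4       ] 34.883877361521584 1.774207597791984
```

```bash
python3 -m creep '[{"dp":[-0.04,-0.007,-0.01],"yaw":0},{"dp":[-0.09,-0.016,-0.01],"yaw":0},{"dp":[-0.14,-0.025,-0.01],"yaw":0},{"dp":[-0.19,-0.034,-0.01],"yaw":0},{"dp":[-0.24,-0.043,-0.01],"yaw":0},{"dp":[-0.29,-0.051,-0.01],"yaw":0},{"dp":[-0.33,-0.059,0],"yaw":0},{"dp":[-0.35,-0.062,0.01],"yaw":0},{"dp":[-0.362,-0.063,0.02],"yaw":0},{"dp":[-0.362,-0.063,0.02],"yaw":0},{"dp":[-0.362,-0.063,0.02],"yaw":0},{"dp":[-0.362,-0.063,0.02],"yaw":0}]'; python3 - <<'E'
from h import *
S=r.sense(); g=S['tcp_pos']+[0,0,19]
im=np.mean([cap('side')['pixels'].astype(float) for _ in range(6)],0).astype(np.uint8); s=load('side')
u,v=np.array(proj(s,[519.2,-28.3,70])).astype(int); u0,v0=u-40,v-55; print('origin',u0,v0,g)
save(cv2.resize(im[v0:v0+75,u0:u0+80],None,fx=8,fy=8,interpolation=cv2.INTER_CUBIC),'hover.png')
n=d*np.sin(np.radians(15))+[0,0,np.cos(np.radians(15))]
for lab,p in(('dot',[519.2,-28.3,60.4]),('tipc pred',g-23.7*d-[0,0,83.6]+5*n),('cap',g-3*d+27.6*n)): print(lab,np.round((np.array(proj(s,p))-[u0,v0]+.5)*8),np.round(p,1))
E
```

```text
t: 18.27
tcp_pos: [513.8, 1.2, 146.7]
tool_rot: [[-0.241, 0.971, 0.001], [0.971, 0.241, 0.0], [-0.0, 0.001, -1.0]]
force: [0.2, 1.0, -0.3]
finger_gap: 0.245
grasp_force: 59.7
origin 244 138 [513.81076133   1.21719831 165.65394507]
dot [327. 468.] [519.2 -28.3  60.4]
tipc pred [319. 413.] [519.2 -20.5  86.9]
cap [309. 170.] [512.8   5.2 192.3]
```

View pics/hover.png

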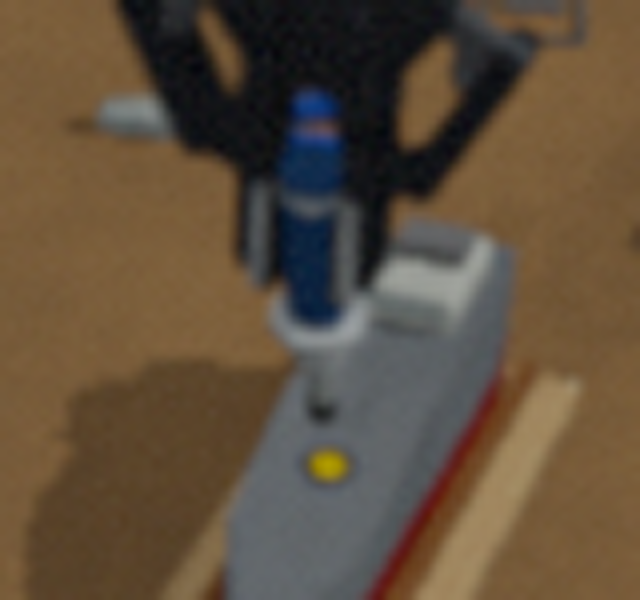

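Both match the prediction: dot at crop (327,465) against (327,468), tip at (321,410) against (319,413). Descending along the deck normal, I'll stop short and take a force baseline.

```bash
cat > f.py <<'E'
from h import *
F=[];Z=[]
for _ in range(8):
    r.capture('side'); S=r.sense(); F.append(S['force']); Z.append(S['tcp_pos'])
F=np.array(F); Z=np.mean(Z,0); n=d*np.sin(np.radians(15))+[0,0,np.cos(np.radians(15))]
tip=Z+[0,0,19]-23.7*d-[0,0,83.6]; dt=np.array([519.2,-28.3,60.4])
print('t',S['t'],'F',F.mean(0).round(2),'sd',F.std(0).round(2),'Fn',round(F.mean(0)@n,2),'tcp',Z.round(2),'tip-dot n',round((tip-dt)@n,2),'slope',round((tip-dt)@np.array([d[0]*.966,d[1]*.966,-.259]),2),'lat',round((tip-dt)@nr,2),'gap',S['finger_gap'])
E
python3 f.py; python3 -m creep '[{"dp":[-0.0015,0,0.006],"yaw":0},{"dp":[-0.003,0,0.012],"yaw":0},{"dp":[-0.0045,0,0.017],"yaw":0},{"dp":[-0.0045,0,0.017],"yaw":0},{"dp":[-0.0045,0,0.017],"yaw":0}]'; python3 f.py
```

```text
t 18.975 F [-0.06  0.1  -0.81] sd [0.58 0.24 0.48] Fn -0.76 tcp [5.1359e+02 3.9000e-01 1.4631e+02] tip-dot n 22.0 slope -0.21 lat -1.41 gap 0.24162905700930684
t: 19.6
tcp_pos: [514.7, -4.0, 129.3]
tool_rot: [[-0.239, 0.971, -0.0], [0.971, 0.239, 0.0], [0.0, -0.0, -1.0]]
force: [0.1, -0.1, -0.2]
finger_gap: 0.248
grasp_force: 59.7
t 20.0 F [ 0.01  0.11 -0.5 ] sd [0.51 0.44 0.34] Fn -0.46 tcp [514.78  -4.   129.44] tip-dot n 4.53 slope -0.23 lat -1.52 gap 0.24176702470037947
```

```bash
python3 -m creep '[{"dp":[-0.0004,-0.001,0.0015],"yaw":0},{"dp":[-0.0008,-0.001,0.003],"yaw":0},{"dp":[-0.0008,-0.001,0.003],"yaw":0}]'; python3 f.py;  python3 -m creep '[{"dp":[-0.0003,0,0.001],"yaw":0},{"dp":[-0.0005,0,0.002],"yaw":0},{"dp":[-0.0005,0,0.002],"yaw":0}]'; python3 f.py
```

```text
t: 20.38
tcp_pos: [513.7, -5.0, 126.1]
tool_rot: [[-0.239, 0.971, -0.0], [0.971, 0.239, 0.0], [0.0, -0.0, -1.0]]
force: [0.3, -0.2, -1.2]
finger_gap: 0.242
grasp_force: 59.7
t 20.775 F [-0.1  -0.45 -0.65] sd [0.31 0.57 0.56] Fn -0.74 tcp [513.9   -5.03 126.27] tip-dot n 1.27 slope -0.17 lat -0.41 gap 0.24201051814797284
t: 21.15
tcp_pos: [514.1, -5.5, 124.4]
tool_rot: [[-0.239, 0.971, 0.0], [0.971, 0.239, 0.0], [0.0, 0.0, -1.0]]
force: [-1.3, -0.4, 2.0]
finger_gap: 0.241
grasp_force: 59.8
t 21.55 F [0.08 0.38 0.82] sd [0.5  0.22 0.48] Fn 0.89 tcp [514.08  -5.5  124.38] tip-dot n -0.69 slope -0.16 lat -0.47 gap 0.2424596878273882
```

Contact: the normal force rose by 1.6 N, the plunger's starting value. Press on in small steps.

```bash
python3 -m creep '[{"dp":[-0.0003,0,0.001],"yaw":0},{"dp":[-0.0005,0,0.002],"yaw":0},{"dp":[-0.0008,0,0.003],"yaw":0},{"dp":[-0.0008,0,0.003],"yaw":0}]'; python3 f.py;  python3 -m creep '[{"dp":[-0.0003,0,0.001],"yaw":0},{"dp":[-0.0005,0,0.002],"yaw":0},{"dp":[-0.0005,0,0.002],"yaw":0}]'; python3 f.py
```

```text
t: 22.05
tcp_pos: [514.3, -6.3, 121.3]
tool_rot: [[-0.239, 0.971, 0.0], [0.971, 0.239, 0.0], [0.0, 0.0, -1.0]]
force: [-0.7, 1.0, 1.3]
finger_gap: 0.24
grasp_force: 59.9
t 22.45 F [-0.02  0.86  1.97] sd [0.54 0.52 0.27] Fn 2.12 tcp [514.25  -6.27 121.33] tip-dot n -3.84 slope -0.14 lat -0.46 gap 0.2422774351318421
t: 22.82
tcp_pos: [514.4, -6.8, 119.3]
tool_rot: [[-0.239, 0.971, 0.0], [0.971, 0.239, 0.0], [0.0, 0.0, -1.0]]
force: [-1.4, 1.5, 3.2]
finger_gap: 0.238
grasp_force: 59.9
t 23.225 F [-0.02  0.77  2.78] sd [0.38 0.39 0.65] Fn 2.88 tcp [514.38  -6.77 119.33] tip-dot n -5.9 slope -0.11 lat -0.47 gap 0.24243251083601022
```

```bash
python3 -m creep '[{"dp":[-0.0001,0,0.0004],"yaw":0},{"dp":[-0.0001,0,0.0004],"yaw":0},{"dp":[-0.0001,0,0.0004],"yaw":0},{"dp":[-0.0001,0,0.0004],"yaw":0}]'; python3 f.py; python3 - <<'E'
from h import *
ims=[];tp=[]
for _ in range(5): ims.append(cap('side')['pixels'].astype(float)); tp.append(cap('top')['pixels'].astype(float))
a=np.mean(ims,0).astype(np.uint8)[140:215,245:325]; b=np.mean(tp,0).astype(np.uint8)[180:250,210:340]
a=cv2.resize(a,None,fx=5,fy=5,interpolation=cv2.INTER_CUBIC); b=cv2.resize(b,None,fx=3,fy=3,interpolation=cv2.INTER_CUBIC)
im=np.zeros((max(a.shape[0],b.shape[0]),a.shape[1]+b.shape[1],3),np.uint8); im[:a.shape[0],:a.shape[1]]=a; im[:b.shape[0],a.shape[1]:]=b
save(im,'final.png')
E
```

```text
t: 23.72
tcp_pos: [514.3, -6.9, 118.9]
tool_rot: [[-0.239, 0.971, 0.0], [0.971, 0.239, 0.0], [0.0, 0.0, -1.0]]
force: [-0.2, 1.6, 3.2]
finger_gap: 0.242
grasp_force: 59.9
t 24.125 F [-0.04  0.93  2.86] sd [0.45 0.59 0.44] Fn 3.0 tcp [514.37  -6.86 118.89] tip-dot n -6.35 slope -0.09 lat -0.43 gap 0.24129989039819133
```

View pics/final.png

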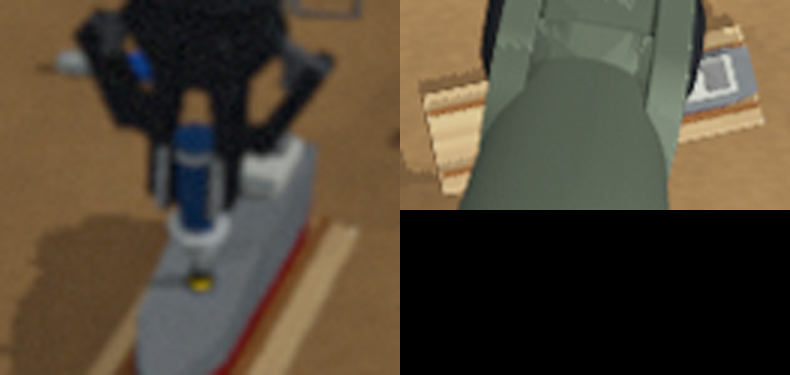

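The tip at crop (200,275) sits on the dot (centre expected at (202,283)). The pen leans square to the deck and the net force is about 3.7 N along the normal, so the plunger is about 6 mm in. Hand in.

```bash
python3 -c "
from bench import r
print(r.job_done())"
```

```text
the job is handed in; nothing more can be done
None
```

The front half was closed against the rear half and released, and the job was handed in at about 25 s with the pen still pressed on the yellow dot: about 3.7 N, plunger about 6 mm in, leaning an estimated 14–15° for the 15° deck.

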